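# Shut and lock the dryer's filter panel

## Task

The filter has been changed and the white panel on the print dryer's blue housing stands ajar on its spring. Set a fingertip (or both shut together) in the slot of the orange lock, press the panel fully shut with it and, still pressing, turn the lock clockwise a quarter turn to its stop, so that the panel stays shut when you take your hand away. Grip and lift nothing, do not raise the panel, and leave the pots, tape, jars and tools where they are.

Things in the scene. Friction and masses are not known exactly. Their poses are not given: they have to be found in the camera images.
- housing: blue sheet-metal blower housing of the print dryer, fixed to the bench, 260 (x) x 360 (y) x 112 mm tall; origin at the centre of its underside, x points from its front (grille, robot side) to its back, y to its left, z up. Its left part is covered by the white hinged filter panel; right of y = -66 mm is a fixed deck, 112 mm high, on which a pot and a tape roll stand.
- lock_home (a point): point fixed in the housing at x = -50, y = 50, z = 114 mm of its frame (same axes): where the middle of the lock's slot floor (origin of lock_face) comes to lie when the panel is shut. The panel's top is then 112 mm above the bench.
- panel_edge (a point): middle of the panel's front edge, on its top face; moves with the panel. The panel is white, 220 x 220 mm, 6 mm thick; shut, it covers housing x = -120 to 100 mm, y = -60 to 160 mm, and its top is 112 mm above the bench.
- panel_hinge (a point): middle of the panel's hinge line, fixed in the housing at x = 100, y = 50, z = 106 mm of its frame; the line runs along the housing's y, 150 mm behind the lock's axis.
- panel (a joint): angle of the panel, rad: 0 = shut and flush, grows as its front edge rises. A spring holds it ajar at about 0.08 to 0.16 (the lock some 12 to 24 mm up); pressing it shut takes about 4 to 8 N at the lock, and it stops solidly at 0. Locked, it rests at about 0.012 to 0.016 against the cam; not locked, it springs up again when let go.
- lock (a joint): angle of the quarter-turn cam lock, rad: 0 = open, 1.57 = locked, both ends solid stops; starts between 0 and 0.3. Turns clockwise seen from above to lock; stays where it is left (friction about 0.06 N m). White dot on its face points to the green mark on the panel (housing's right, -y) when open, to the red mark at the front edge when locked.
- lock_face: orange round face of the lock, 100 mm across, level inside a fixed dark collar, 116 mm outside, 20 mm above the panel. Across it one straight finger slot, 36 mm wide, 84 mm long, 18 mm deep, black floor, closed ends. Origin: middle of the slot floor, on the turning axis z (up); y runs along the slot. Turns with the lock, tilts with the panel. Slot lies left-right when open, front-back when locked.
- keeper_site (a point): underside of the steel keeper inside the housing's front wall, below the panel (nothing to touch). The lock's tongue passes under it from about 0.9 rad of turn on, which it can only with the panel pressed fully shut (below about 0.01 rad). Turned with the panel up, the tongue lands on or beside the keeper and the panel cannot shut: turn the lock back then.
- pot: small white-labelled paint pot with a yellow lid, 56 mm wide, 60 mm tall, standing on the housing's fixed deck; origin at the centre of its underside. Not part of the work: leave it alone.
- tape: roll of yellow masking tape, 84 mm across, 24 mm tall, lying on the housing's fixed deck; origin at the centre of its underside. Not part of the work: leave it alone.
- jar_red: ink jar with a red lid, 68 mm wide, 85 mm tall; origin at the centre of its underside. Not part of the work: leave it alone.
- jar_blue: ink jar with a blue lid, 68 mm wide, 85 mm tall; origin at the centre of its underside. Not part of the work: leave it alone.
- ink_cup: open orange cup, 80 mm wide, 80 mm tall; origin at the centre of its underside. Not part of the work: leave it alone.
- squeegee: wooden squeegee standing on its rubber blade, 200 x 30 x 66 mm; origin at the centre of its underside. Not part of the work: leave it alone.
- spatula: ink spatula lying on the bench; origin at the centre of its underside. Not part of the work: leave it alone.

How it is judged:
By the outcome, as a careful person would: the job done as asked, in the order asked, and still so for the second after the job is handed in, with the robot touching nothing.
It also fails if it takes over 42 s, if anything falls off the work surface, if the arm or the gripper's body presses on something with over 40 N, if the wrist force passes 120 N, or if a joint passes its speed limit or range.

## Robot

A 6-joint arm with a two-finger parallel gripper is mounted at the origin on the work surface. World frame = base frame: x ahead of the robot, y to its left, z up, the work surface at z = 0. Lengths are in m, angles in rad, forces in N, time in s.
With the tool pointing down it reaches from about 0.375 to 0.925 m from the base axis. Payload 5.7 kg.
Tool frame: the origin (TCP) lies on the centre line of the jaws, within the pads' length; the fingertips stand 22 mm ahead of it and the grasp point (between the pads) lies 3 mm ahead of it; x points along the fingers, y is the direction in which the jaws open and shut, and the axes are right-handed (so a half turn about x gives the same grasp; the last joint's range is limited). The gripper opens to 85 mm and grips with 20 to 120 N. Pads are 22 mm wide; open, the fingers measure 114 mm over their backs; the gripper's body (76 mm by 85 mm) begins 54 mm behind the grasp point. The pads swing forward as they close: fully open they stand 13 mm farther back than shut.
Start: joints at [1.007, 0.359, 1.51, -0, 1.272, -0.115], TCP at [0.26, 0.541, 0.253] pointing down, gripper open.
Joint ranges: [-2.97, 2.97], [-1.01, 2.36], [0.21, 2.38], [-0.96, 4.11], [0.2, 2.71], [-2.98, 2.98]. Speed limits (rad/s): [2.39, 2.39, 3.14, 3.14, 3.14, 3.14].

## Interface

Orientations are given as a unit quaternion [w, x, y, z].
In Python, from bench import arm gives the robot as it stands.
- The arm moves only by the tool servo_tool, never from a script. Its argument "targets" is a list that holds one entry, the list of rows, each a list of 7 numbers: the opening, from 0 (shut) to 1 (fully open), then the shift along the tool's x, y, z in m, then the turn, a rotation vector about the tool's x, y, z in rad. In form: [[[jaw, tx, ty, tz, ax, ay, az], ...]]. A call has exactly 8 rows; each row is the pose to reach, as a shift and turn from the pose measured when the call began, along the tool's axes at that moment; what a row does not reach only later rows make up. A row lasts 1/10 s, in which the tool goes at most 50 mm and 8.59 degrees, less where a joint would pass 70% of its speed; a pose out of reach is approached as far as the arm can. A call with a gripper value outside its range is refused whole. The fingers move at their own pace and stop on an object; the grip force is fixed at half the most. Time passes only in rows, so rows that repeat a pose let the fingers close, or fill a call up. It gives the time, the measured TCP pose, the force and the opening at its end, in the units of the state.
- arm.observe(): the state, without advancing time (a new reading comes with each control period).
- arm.read_camera(name): name is "scene" or "side" or "wrist"; returns a dict with "pixels" (384x512x3 uint8, red, green, blue), "camera_matrix" (3x3 intrinsics, pixels), "rvec" (rotation vector, rad) and "tvec" (3), from world to camera coordinates, as OpenCV has them; the wrist camera has in their place "tool_from_camera" (4x4, takes a point from camera to tool coordinates, whose origin is the TCP and whose axes are the tool frame's). Camera axes: x right, y down, z forward; pixel columns grow to the right and rows downward; lengths in m; the calibration is good to about 2 mm. A picture is of the moment at which its call begins: read the wrist's pose just before it. There is no depth.
- arm.job_done(): hands the job in, once; it reports no verdict.
The state is a dict: "time": time; "joints": joint angles; "dq": joint speeds; "joint_efforts": joint torques, N m; "tool_pos": TCP position; "tcp_rot": TCP orientation; "force": force on the tool from outside, world axes, zero at the start; "ft_torque": the same for the moment, N m; "opening": finger opening in m.
Only numpy, scipy, OpenCV 4.12 (cv2) and the standard library are available. Lean on these libraries where they do the work, as an engineer would, in place of code of your own. Each camera call takes 0.05 s, during which the arm holds its last target. There are 200 camera calls.

## Working session

There is one attempt and no reset: what is moved stays moved. The work goes in short steps, Python scripts to look and compute and a tool call to move; the robot and the scene stay as the last step left them, time stands still between calls to the robot, and variables do not carry over. Pictures are saved under pics/ and viewed, about 8 in all and at most 12, crops included, and the job is handed in when it is done.

Besides the shell and the picture viewer there is one more tool, called after ">>>" as name([rows], argument=value, ...), one row to a line, values as JSON. servo_tool: Moves the arm, as the interface text tells. Its arguments: {"type":"object","properties":{"targets":{"type":"array","items":{"type":"array","items":{"type":"array","items":{"type":"number"}}}}},"required":["targets"]}

```bash
mkdir -p pics; ls; python3 - <<'E'
from bench import arm
import cv2,json,pickle
s=arm.observe();print({k:s[k] for k in('time','tool_pos','tcp_rot','force','opening')})
for n in('scene','side'):
    c=arm.read_camera(n);pickle.dump(c,open(f'pics/{n}.pkl','wb'));cv2.imwrite(f'pics/{n}.png',c['pixels'][:,:,::-1])
E
```

```text
pics
{'time': 0.0, 'tool_pos': array([0.25999946, 0.54001164, 0.25242518]), 'tcp_rot': array([ 0.68915111,  0.1567202 ,  0.68959715, -0.15800409]), 'force': array([-0.19468415,  0.33100647,  0.02473273]), 'opening': 0.08508671764389991}
```

View pics/scene.png

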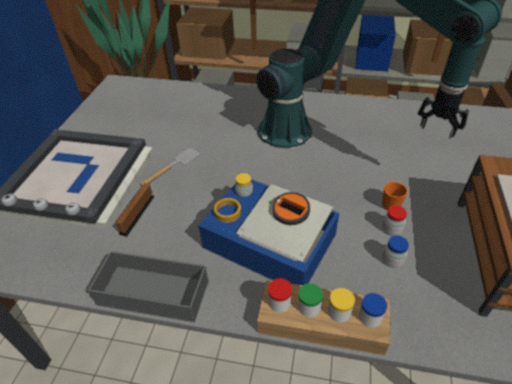

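View pics/side.png

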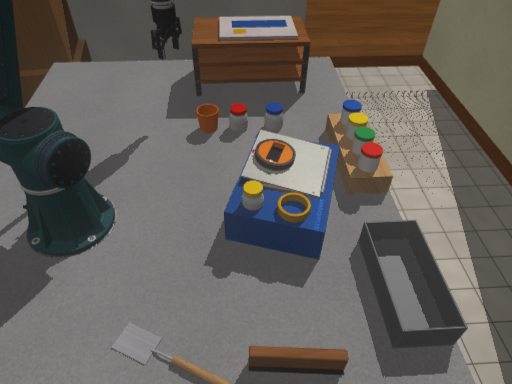

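The scene view shows the lock at about (291,207) and the panel around it. The side view shows the lock at about (275,153). The slot runs roughly left-right, and the pot and tape are on the right deck. Next I'll triangulate the lock and panel corners.

```bash
cat > h.py <<'E'
import numpy as np,cv2,pickle
from scipy.spatial.transform import Rotation as R
def cam(c): return c['camera_matrix'],cv2.Rodrigues(np.array(c['rvec'],float))[0],np.array(c['tvec'],float).ravel()
def ray(c,uv):
    K,r,t=cam(c);d=r.T@np.linalg.inv(K)@np.array([*uv,1.]);return -r.T@t,d/np.linalg.norm(d)
def plane(c,uv,z):
    o,d=ray(c,uv);return o+d*(z-o[2])/d[2]
def tri(c1,p1,c2,p2):
    P=[K@np.c_[r,t] for K,r,t in(cam(c1),cam(c2))]
    X=cv2.triangulatePoints(P[0],P[1],np.array(p1,float),np.array(p2,float)).ravel();return X[:3]/X[3]
def big(m,near=None):
    n,l,s,c=cv2.connectedComponentsWithStats(m.astype(np.uint8))
    i=1+(np.argmax(s[1:,4]) if near is None else np.argmin(np.linalg.norm(c[1:]-near,axis=1)+1e4*(s[1:,4]<30)))
    return (l==i).astype(np.uint8)
def hull(m): return cv2.convexHull(max(cv2.findContours(m,0,1)[0],key=cv2.contourArea))
E
python3 - <<'E'
from h import *
C={n:pickle.load(open(f'pics/{n}.pkl','rb')) for n in('scene','side')}
L={};Q={}
for n,g,pg in(('scene',(291,207),(290,240)),('side',(275,153),(300,165))):
    im=C[n]['pixels'];h=cv2.cvtColor(im,cv2.COLOR_RGB2HSV)
    o=cv2.inRange(h,(3,150,90),(18,255,255));x0,y0=g;w=np.zeros_like(o);w[y0-30:y0+30,x0-35:x0+35]=1
    o=o*w; hu=hull(cv2.morphologyEx(o,cv2.MORPH_CLOSE,np.ones((9,9))));e=cv2.fitEllipse(hu);L[n]=e[0];print(n,e)
    p=big(cv2.inRange(h,(0,0,130),(179,70,255))>0,pg);hu=hull(p)
    eps=2
    while len(q:=cv2.approxPolyDP(hu,eps,True))>4: eps+=.5
    Q[n]=q[:,0];print(p.sum(),q[:,0].tolist())
X=tri(C['scene'],L['scene'],C['side'],L['side']);print('lock',X)
for n in Q: print(n,[plane(C[n],u,.12).round(3).tolist() for u in Q[n]])
E
```

```text
scene ((290.8386535644531, 206.4009246826172), (26.159534454345703, 33.36415100097656), 87.47649383544922)
3257 [[270, 184], [333, 206], [301, 261], [237, 233]]
side ((275.1179504394531, 151.6826629638672), (22.400976181030273, 35.01396942138672), 100.87176513671875)
2746 [[260, 130], [329, 147], [319, 196], [241, 175]]
lock [0.58752838 0.10850275 0.14389988]
scene [[0.475, 0.023, 0.12], [0.541, 0.236, 0.12], [0.769, 0.163, 0.12], [0.701, -0.036, 0.12]]
side [[0.555, 0.25, 0.12], [0.756, 0.152, 0.12], [0.688, -0.052, 0.12], [0.486, 0.041, 0.12]]
```

Lock is near (0.588, 0.109), and the housing yaw is about -18.6°. I'll move above it for a wrist look.

```bash
cat >> h.py <<'E'
YAW=np.radians(-18.6)
def hdir(yaw=None):
    y=YAW if yaw is None else yaw
    return np.array([np.cos(y),np.sin(y),0]),np.array([-np.sin(y),np.cos(y),0])
def pose(s):
    q=s['tcp_rot'];return np.array(s['tool_pos']),R.from_quat([q[1],q[2],q[3],q[0]])
def want(s,p,jaw):   # world TCP target, jaw axis dir (horizontal), tool x down -> shift, turn
    p0,r0=pose(s);x=np.array([0,0,-1.]);jaw=jaw/np.linalg.norm(jaw)
    T=R.from_matrix(np.c_[x,jaw,np.cross(x,jaw)])
    return r0.inv().apply(p-p0).round(4),(r0.inv()*T).as_rotvec().round(4)
E
python3 - <<'E'
from h import *
from bench import arm
s=arm.observe();hx,hy=hdir();p0,r=pose(s);print(r.as_matrix().round(3))
print(arm.read_camera('wrist')['tool_from_camera'].round(3))
for sg in(1,-1): print(want(s,np.array([.56,.11,.33]),sg*hy))
E
```

```text
[[-0.001  0.434  0.901]
 [-0.002  0.901 -0.434]
 [-1.    -0.002 -0.   ]]
[[ 0.001 -0.266  0.964 -0.121]
 [ 1.    -0.    -0.001 -0.   ]
 [ 0.     0.964  0.266 -0.069]
 [ 0.     0.     0.     1.   ]]
(array([-0.0771, -0.2574,  0.4569]), array([-0.1242, -0.0003,  0.0017]))
(array([-0.0771, -0.2574,  0.4569]), array([3.0174e+00, 2.6000e-03, 5.0000e-04]))
```

>>> servo_tool([
  [[0,-0.04,-0.03,0.05,-0.06,0,0],[0,-0.077,-0.06,0.09,-0.124,0,0],[0,-0.077,-0.083,0.133,-0.124,0,0],[0,-0.077,-0.106,0.176,-0.124,0,0],[0,-0.077,-0.129,0.219,-0.124,0,0],[0,-0.077,-0.152,0.262,-0.124,0,0],[0,-0.077,-0.175,0.305,-0.124,0,0],[0,-0.077,-0.198,0.348,-0.124,0,0]],
])

```text
time: 0.95
tool_pos: [0.4763, 0.2257, 0.3298]
tcp_rot: [0.698, 0.114, 0.698, -0.115]
force: [0.2, 0.8, -0.1]
opening: -0.0002
```

```bash
python3 - <<'E'
from h import *
from bench import arm
s=arm.observe();hx,hy=hdir();p0,r=pose(s);print(s['time'],p0,s['opening'],s['joints'])
print(want(s,np.array([.56,.11,.33]),hy))
E
```

```text
0.95 [0.47626    0.22572807 0.32981275] -0.00015587403041254753 [ 3.12049264e-01  1.90204920e-01  1.55580518e+00 -8.38232180e-04
  1.39665758e+00 -9.33904708e-01]
(array([-1.000e-04, -8.300e-02,  1.163e-01]), array([-0.0001, -0.0004,  0.0013]))
```

>>> servo_tool([
  [[0,0,-0.025,0.035,0,0,0],[0,0,-0.05,0.07,0,0,0],[0,0,-0.075,0.105,0,0,0],[0,0,-0.083,0.116,0,0,0],[0,0,-0.083,0.116,0,0,0],[0,0,-0.083,0.116,0,0,0],[0,0,-0.083,0.116,0,0,0],[0,0,-0.083,0.116,0,0,0]],
])

```text
time: 1.75
tool_pos: [0.5588, 0.1114, 0.33]
tcp_rot: [0.698, 0.113, 0.698, -0.114]
force: [0.1, -1.5, -0.7]
opening: 0.0001
```

```bash
python3 - <<'E'
from h import *
from bench import arm
s=arm.observe();c=arm.read_camera('wrist');pickle.dump((s,c),open('pics/w1.pkl','wb'));cv2.imwrite('pics/w1.png',c['pixels'][:,:,::-1]);print(s['time'],s['tool_pos'],s['force'])
E
```

```text
1.75 [0.55880869 0.1114244  0.33000357] [ 0.10686338 -1.53687318 -0.69185218]
```

View pics/w1.png

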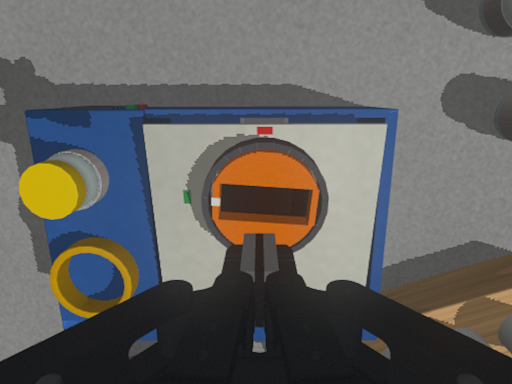

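The wrist view shows the slot corners at about (221,184), (312,189), (308,222) and (219,213), with the dot at (216,202). The lock is nearly open and the fingers are shut and aligned. Measuring next.

```bash
python3 - <<'E'
from h import *
s,c=pickle.load(open('pics/w1.pkl','rb'));p0,r=pose(s);T=c['tool_from_camera'];K=c['camera_matrix']
hx,hy=hdir()
def wpl(uv,z):
    d=r.apply(T[:3,:3]@np.linalg.inv(K)@np.array([*uv,1.]));o=p0+r.apply(T[:3,3]);return o+d*(z-o[2])/d[2]
h=cv2.cvtColor(c['pixels'],cv2.COLOR_RGB2HSV);o=big(cv2.inRange(h,(3,150,90),(18,255,255))>0)
pts=hull(o);pts=pts[pts[:,0,1]<228]   # lower part is hidden by fingers
for z in(.140,.145,.150,.155):
    w=np.array([wpl(u[0],z) for u in pts.reshape(-1,1,2)]);A=np.c_[2*w[:,:2],np.ones(len(w))];b=(w[:,:2]**2).sum(1)
    q=np.linalg.lstsq(A,b,rcond=None)[0];print(z,'centre',q[:2].round(4),'D',2*np.sqrt(q[2]+q[:2]@q[:2]).round(4))
z=.145
S=[wpl(u,z) for u in((221,184),(312,189),(308,222),(219,213))]
m=np.mean(S,0);print('slot mean',m.round(4))
for a,b in((0,1),(3,2)):
    d=S[b]-S[a];print('len',np.linalg.norm(d).round(4),'ang from hy',np.arctan2(d@hx,d@hy).round(3))
E1=[wpl(u,.11) for u in((37,110),(397,111))];d=E1[1]-E1[0];print('front edge ang',np.arctan2(d@hx,d@hy).round(3),np.linalg.norm(d),np.mean(E1,0))
E
```

```text
0.14 centre [0.587  0.1068] D 0.1032
0.145 centre [0.5855 0.1072] D 0.1016
0.15 centre [0.584  0.1076] D 0.0998
0.155 centre [0.5825 0.1081] D 0.0982
slot mean [0.5843 0.1082 0.145 ]
len 0.0832 ang from hy 0.055
len 0.0838 ang from hy 0.104
front edge ang 0.001 0.3455016197457618 [0.49267609 0.09025242 0.11      ]
```

```bash
cat >> h.py <<'E'
C=np.array([.583,.1087])
def arc(a,r=.021):   # point on right half of slot at lock angle a, and slot direction
    hx,hy=hdir();d=np.cos(a)*hy+np.sin(a)*hx;return C-r*d[:2],d
E
python3 - <<'E'
from h import *
from bench import arm
s=arm.observe();p,d=arc(.08);print(p)
for z in(.20,.155,.136):print(*want(s,np.array([*p,z]),d))
E
```

```text
[0.57473272 0.0893958 ]
[ 0.1301 -0.0156  0.022 ] [ 0.0817 -0.0005  0.0011]
[ 0.1751 -0.0156  0.022 ] [ 0.0817 -0.0005  0.0011]
[ 0.1941 -0.0155  0.0221] [ 0.0817 -0.0005  0.0011]
```

>>> servo_tool([
  [[0,0.03,-0.015,0.022,0.08,0,0],[0,0.06,-0.0155,0.022,0.08,0,0],[0,0.09,-0.0155,0.022,0.08,0,0],[0,0.12,-0.0155,0.022,0.08,0,0],[0,0.14,-0.0155,0.022,0.08,0,0],[0,0.145,-0.0155,0.022,0.08,0,0],[0,0.145,-0.0155,0.022,0.08,0,0],[0,0.145,-0.0155,0.022,0.08,0,0]],
])

```text
time: 2.6
tool_pos: [0.5756, 0.0899, 0.1863]
tcp_rot: [0.693, 0.141, 0.692, -0.141]
force: [-0.0, -0.6, -0.2]
opening: -0.0003
```

```bash
python3 - <<'E'
from h import *
from bench import arm
s=arm.observe();c=arm.read_camera('wrist');cv2.imwrite('pics/w2.png',c['pixels'][:,:,::-1]);print(s['time'],s['tool_pos'],s['force'])
p,d=arc(.08);print(*want(s,np.array([*p,.155]),d))
E
```

```text
2.6 [0.57556528 0.08987794 0.18628551] [-0.03873687 -0.5769298  -0.2300862 ]
[ 0.0313 -0.0008 -0.0006] [0.0023 0.0014 0.0003]
```

View pics/w2.png

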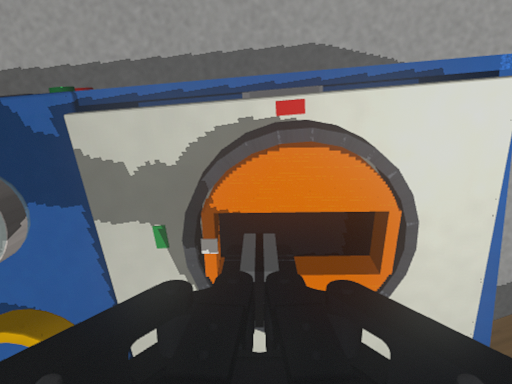

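Slot edges now lie level in the image (rows about 212–256, columns 220–388), with the fingertips at about (258,235) above its right half. Going down in to make contact.

>>> servo_tool([
  [[0,0.008,-0.0008,-0.0006,0,0,0],[0,0.016,-0.0008,-0.0006,0,0,0],[0,0.022,-0.0008,-0.0006,0,0,0],[0,0.027,-0.0008,-0.0006,0,0,0],[0,0.031,-0.0008,-0.0006,0,0,0],[0,0.035,-0.0008,-0.0006,0,0,0],[0,0.038,-0.0008,-0.0006,0,0,0],[0,0.04,-0.0008,-0.0006,0,0,0]],
])

```text
time: 3.45
tool_pos: [0.5746, 0.0894, 0.1463]
tcp_rot: [0.693, 0.141, 0.692, -0.141]
force: [-2.6, -0.5, 3.1]
opening: 0.0001
```

>>> servo_tool([
  [[0,0.002,0,-0.0005,0,0,0],[0,0.004,0,-0.001,0,0,0],[0,0.006,0,-0.0015,0,0,0],[0,0.008,0,-0.002,0,0,0],[0,0.0095,0,-0.002,0,0,0],[0,0.0105,0,-0.002,0,0,0],[0,0.0115,0,-0.002,0,0,0],[0,0.0115,0,-0.002,0,0,0]],
])

```text
time: 4.25
tool_pos: [0.5736, 0.0898, 0.1359]
tcp_rot: [0.694, 0.141, 0.692, -0.142]
force: [-1.1, -3.1, 10.7]
opening: 0.0002
```

>>> servo_tool([
  [[0,0.001,0,0,0,0,0],[0,0.002,0,0,0,0,0],[0,0.002,0,0,0,0,0],[0,0.002,0,0,0,0,0],[0,0.002,0,0,0,0,0],[0,0.002,0,0,0,0,0],[0,0.002,0,0,0,0,0],[0,0.002,0,0,0,0,0]],
])

```text
time: 5.05
tool_pos: [0.5737, 0.0898, 0.1358]
tcp_rot: [0.694, 0.141, 0.691, -0.141]
force: [-4.8, -2.9, 20.3]
opening: 0.0001
```

```bash
python3 - <<'E'
from h import *
from bench import arm
s=arm.observe();c=arm.read_camera('wrist');cv2.imwrite('pics/w3.png',c['pixels'][:,:,::-1]);print(s['time'],s['tool_pos'],s['force'])
for a in np.radians([5,13,21,29,37,45,53,61,69,77,85,93,101,109,115]):
    p,d=arc(a);print(int(round(np.degrees(a))),*want(s,np.array([*p,.134]),d))
E
```

```text
5.05 [0.57371611 0.08978028 0.13576401] [-4.75511158 -2.94752018 20.34412118]
5 [0.0018 0.     0.0009] [ 0.0096  0.0039 -0.0003]
13 [ 0.0018  0.0003 -0.002 ] [ 0.1492  0.0038 -0.0006]
21 [ 0.0017  0.0009 -0.0049] [ 0.2889  0.0038 -0.0009]
29 [ 0.0017  0.0019 -0.0076] [ 0.4285  0.0037 -0.0011]
37 [ 0.0017  0.0033 -0.0102] [ 0.5681  0.0037 -0.0014]
45 [ 0.0017  0.0051 -0.0125] [ 0.7077  0.0036 -0.0017]
53 [ 0.0017  0.0071 -0.0146] [ 0.8474  0.0035 -0.0019]
61 [ 0.0017  0.0095 -0.0164] [ 0.987   0.0034 -0.0022]
69 [ 0.0017  0.012  -0.0178] [ 1.1266  0.0033 -0.0025]
77 [ 0.0017  0.0147 -0.0189] [ 1.2662  0.0031 -0.0027]
85 [ 0.0017  0.0176 -0.0196] [ 1.4059  0.003  -0.003 ]
93 [ 0.0017  0.0205 -0.0199] [ 1.5455  0.0028 -0.0032]
101 [ 0.0017  0.0234 -0.0197] [ 1.6851  0.0026 -0.0035]
109 [ 0.0017  0.0263 -0.0192] [ 1.8248  0.0024 -0.0037]
115 [ 0.0017  0.0284 -0.0185] [ 1.9295  0.0023 -0.0039]
```

View pics/w3.png

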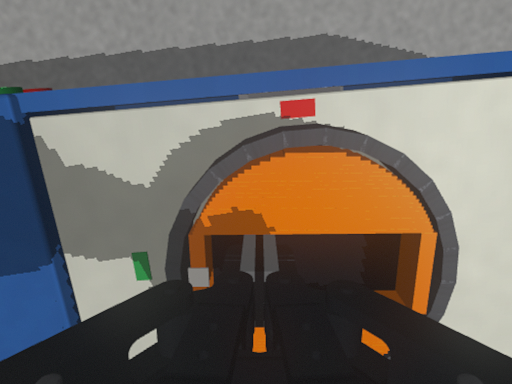

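The panel is flush: the force rose to 20 N with no further motion, and the picture shows the panel level with the housing front edge. Now turning the lock along the arc while pressing.

>>> servo_tool([
  [[0,0.0018,0.0001,-0.001,0.09,0,0],[0,0.0018,0.0003,-0.003,0.19,0,0],[0,0.0018,0.0009,-0.005,0.29,0,0],[0,0.0018,0.0016,-0.007,0.39,0,0],[0,0.0018,0.0025,-0.0088,0.49,0,0],[0,0.0018,0.0036,-0.0106,0.59,0,0],[0,0.0018,0.0051,-0.0125,0.7,0,0],[0,0.0018,0.0051,-0.0125,0.7,0,0]],
])

```text
time: 5.9
tool_pos: [0.5649, 0.0992, 0.1358]
tcp_rot: [0.604, 0.372, 0.6, -0.371]
force: [-2.9, -4.0, 18.3]
opening: -0.0003
```

```bash
python3 - <<'E'
from h import *
from bench import arm
s=arm.observe();c=arm.read_camera('wrist');cv2.imwrite('pics/w4.png',c['pixels'][:,:,::-1]);print(s['time'],s['tool_pos'],s['force'],s['ft_torque'])
for a in np.radians([45,53,61,69,77,85,93,101,109,115]):
    p,d=arc(a);print(int(round(np.degrees(a))),*want(s,np.array([*p,.134]),d))
E
```

```text
5.9 [0.56490433 0.09915323 0.13578892] [-2.87590369 -3.95125757 18.33264912] [-0.66042235  0.50684209 -0.07688827]
45 [ 0.0018 -0.0006 -0.0005] [ 0.0048  0.0042 -0.0044]
53 [ 0.0018 -0.0003 -0.0034] [ 0.1445  0.0039 -0.0047]
61 [ 0.0018  0.0003 -0.0063] [ 0.2841  0.0035 -0.005 ]
69 [ 0.0018  0.0013 -0.009 ] [ 0.4237  0.0032 -0.0052]
77 [ 0.0018  0.0027 -0.0116] [ 0.5633  0.0028 -0.0055]
85 [ 0.0017  0.0044 -0.014 ] [ 0.703   0.0025 -0.0057]
93 [ 0.0017  0.0065 -0.0161] [ 0.8426  0.0021 -0.0059]
101 [ 0.0018  0.0088 -0.0179] [ 0.9822  0.0017 -0.0061]
109 [ 0.0018  0.0113 -0.0193] [ 1.1218  0.0013 -0.0063]
115 [ 0.0018  0.0134 -0.0202] [ 1.2266e+00  1.0000e-03 -6.4000e-03]
```

View pics/w4.png

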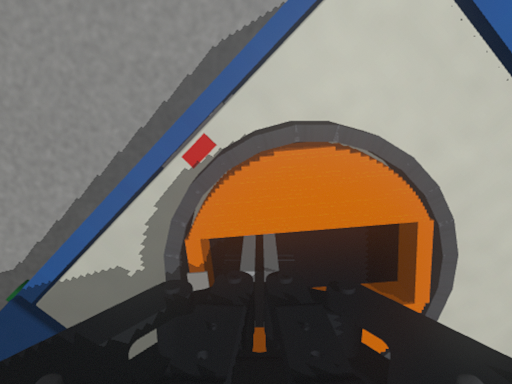

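The slot follows, lagging only about 4°, and the panel is still flush. Continuing.

>>> servo_tool([
  [[0,0.0018,-0.0004,-0.002,0.09,0,0],[0,0.0018,-0.0002,-0.004,0.18,0,0],[0,0.0018,0.0003,-0.006,0.28,0,0],[0,0.0018,0.001,-0.008,0.38,0,0],[0,0.0018,0.002,-0.01,0.48,0,0],[0,0.0018,0.003,-0.012,0.58,0,0],[0,0.0018,0.0044,-0.014,0.7,0,0],[0,0.0018,0.0044,-0.014,0.7,0,0]],
])

```text
time: 6.75
tool_pos: [0.5633, 0.1135, 0.1358]
tcp_rot: [0.44, 0.557, 0.436, -0.554]
force: [-3.0, -2.8, 17.9]
opening: 0.0001
```

```bash
python3 - <<'E'
from h import *
from bench import arm
s=arm.observe();print(s['time'],s['tool_pos'],s['force'],s['ft_torque'],s['joints'])
for a in np.radians([85,93,101,109,115]):
    p,d=arc(a);print(int(round(np.degrees(a))),*want(s,np.array([*p,.134]),d))
E
```

```text
6.75 [0.56328366 0.11349393 0.13581963] [-3.02180257 -2.84229641 17.9322274 ] [-0.62032922  0.42759063 -0.08193342] [ 0.08027652  0.44946557  1.69776123 -0.00321796  0.98674272  0.31733918]
85 [ 0.0018 -0.0007  0.    ] [ 0.0021  0.0002 -0.0081]
93 [ 0.0018 -0.0005 -0.0029] [ 0.1417 -0.0004 -0.0081]
101 [ 0.0018  0.0001 -0.0058] [ 0.2813 -0.001  -0.0081]
109 [ 0.0018  0.0011 -0.0085] [ 0.4209 -0.0015 -0.008 ]
115 [ 0.0018  0.0021 -0.0105] [ 0.5257 -0.0019 -0.0079]
```

>>> servo_tool([
  [[0,0.0018,-0.0005,-0.0015,0.06,0,0],[0,0.0018,-0.0005,-0.003,0.12,0,0],[0,0.0018,-0.0003,-0.004,0.16,0,0],[0,0.0018,-0.0002,-0.005,0.2,0,0],[0,0.0018,0,-0.006,0.22,0,0],[0,0.0018,0,-0.006,0.22,0,0],[0,0.0018,0,-0.006,0.22,0,0],[0,0.0018,0,-0.006,0.22,0,0]],
])

```text
time: 7.55
tool_pos: [0.5648, 0.1177, 0.1358]
tcp_rot: [0.377, 0.601, 0.371, -0.598]
force: [-3.7, -8.0, 19.4]
opening: -0.0
```

```bash
python3 - <<'E'
from h import *
from bench import arm
s=arm.observe();c=arm.read_camera('wrist');cv2.imwrite('pics/w5.png',c['pixels'][:,:,::-1]);print(s['time'],s['tool_pos'],s['force'],s['ft_torque'])
for a in np.radians([85,93,101,109,115]):
    p,d=arc(a);print(int(round(np.degrees(a))),*want(s,np.array([*p,.134]),d))
E
```

```text
7.55 [0.56475745 0.11774274 0.13575503] [-3.69837575 -8.01140361 19.39025127] [-1.56611764e+00  6.37773173e-01  1.17950103e-03]
85 [ 0.0018 -0.0002  0.0046] [-0.2172  0.0017 -0.0095]
93 [ 0.0018 -0.0006  0.0017] [-0.0776  0.001  -0.0096]
101 [ 0.0017 -0.0006 -0.0012] [ 0.0621  0.0003 -0.0097]
109 [ 0.0018 -0.0002 -0.0041] [ 0.2017 -0.0004 -0.0097]
115 [ 0.0018  0.0003 -0.0062] [ 0.3064 -0.0009 -0.0097]
```

View pics/w5.png

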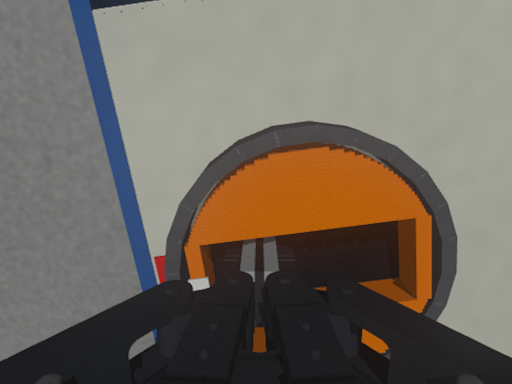

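Lateral force rose to 8 N and the slot lags the tool by about 7°, so it's near the stop. One small further push to confirm.

>>> servo_tool([
  [[0,0.0018,-0.0004,-0.001,0,0,0],[0,0.0018,-0.0004,-0.002,0,0,0],[0,0.0018,-0.0004,-0.0025,0,0,0],[0,0.0018,-0.0004,-0.003,0,0,0],[0,0.0018,-0.0004,-0.003,0,0,0],[0,0.0018,-0.0004,-0.003,0,0,0],[0,0.0018,-0.0004,-0.003,0,0,0],[0,0.0018,-0.0004,-0.003,0,0,0]],
])

```text
time: 8.4
tool_pos: [0.5648, 0.1179, 0.1357]
tcp_rot: [0.379, 0.6, 0.371, -0.599]
force: [-6.2, -12.9, 22.7]
opening: -0.0001
```

Stalled at the stop: 13 N sideways gave 0.2 mm of motion. Relieving the side load and lifting straight out.

>>> servo_tool([
  [[0,0.0005,0,0,0,0,0],[0,-0.001,0,0.0005,0,0,0],[0,-0.004,0,0.002,0,0,0],[0,-0.01,0,0.003,0,0,0],[0,-0.018,0,0.003,0,0,0],[0,-0.028,0,0.003,0,0,0],[0,-0.045,0,0.003,0,0,0],[0,-0.065,0,0.003,0,0,0]],
])

```text
time: 9.2
tool_pos: [0.5625, 0.116, 0.2013]
tcp_rot: [-0.379, -0.599, -0.371, 0.6]
force: [-0.6, 0.9, 0.5]
opening: -0.0002
```

>>> servo_tool([
  [[0,-0.03,0,0,0,0,0],[0,-0.06,0,0,0,0,0],[0,-0.09,0,0,0,0,0],[0,-0.12,0,0,0,0,0],[0,-0.13,0,0,0,0,0],[0,-0.13,0,0,0,0,0],[0,-0.13,0,0,0,0,0],[0,-0.13,0,0,0,0,0]],
])

```text
time: 10.0
tool_pos: [0.5607, 0.1171, 0.3295]
tcp_rot: [-0.378, -0.598, -0.372, 0.601]
force: [0.1, -0.3, 0.7]
opening: 0.0002
```

```bash
python3 - <<'E'
from h import *
from bench import arm
s=arm.observe();c=arm.read_camera('wrist');cv2.imwrite('pics/w6.png',c['pixels'][:,:,::-1]);print(s['time'],s['tool_pos'],s['force'])
c=arm.read_camera('side');cv2.imwrite('pics/s2.png',cv2.resize(c['pixels'][100:260,180:400,::-1],None,fx=3,fy=3))
E
```

```text
10.0 [0.56070678 0.11710759 0.32948468] [ 0.12058167 -0.30035364  0.66921024]
```

View pics/w6.png

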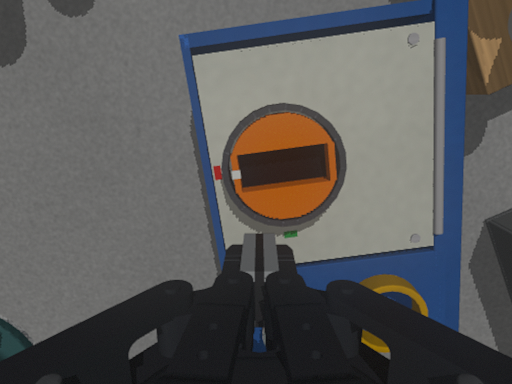

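View pics/s2.png

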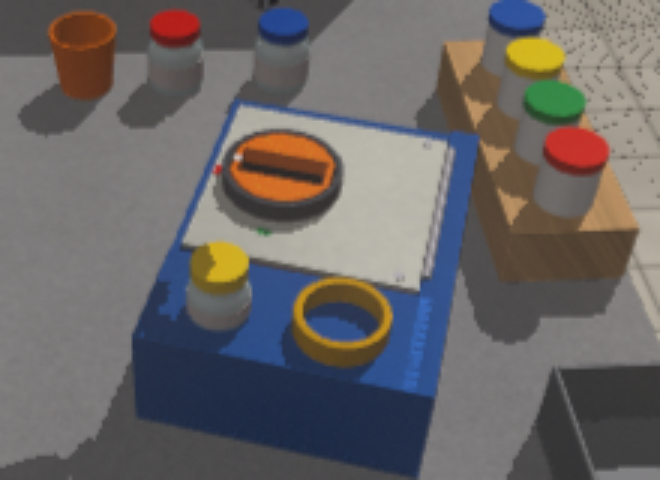

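The dot at (237,175) points to the red mark at (217,172). The slot is parallel to the panel's sides, the panel lies flush in both views, and the pot and tape are in place.

```bash
python3 -c "
from bench import arm
print(arm.job_done())"
```

```text
the job is handed in; nothing more can be done
None
```

The panel is shut and locked, and I handed the job in about 10 s into the 42 s allowed.

- **Pressing:** I set both shut fingertips in the right half of the lock's slot and pressed the panel shut. The force rose from 11 to 20 N with almost no further movement (0.1 mm), so it was against its stop.
- **Turning:** Still pressing at about 18–23 N, I turned the lock clockwise in an arc. At the end, about 14 N sideways moved it only 0.2 mm, so I took that as the stop. I then lifted the fingers straight out.
- **Last checks:** With the hand well clear, the wrist and side pictures show the dot at the red mark, the slot running front to back, and the panel flush. The pot and tape look unmoved, as do the jars and cup in the side view. Force on the tool was about zero.
- **Not checked:** I did not look at the squeegee and spatula again at the end; the arm never went near them. I judged the lock and panel angles by eye rather than measuring them. No check failed or disagreed.

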